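# Clamp a syringe into a syringe pump with its knurled thumbscrew

## Robot

A 6-joint arm with a two-finger parallel gripper is mounted at the origin on the work surface. World frame = base frame: x ahead of the robot, y to its left, z up, the work surface at z = 0. Lengths are in m, angles in rad, forces in N, time in s.
With the tool pointing down it reaches from about 0.25 to 0.725 m from the base axis. Payload 4 kg.
Tool frame: the origin (TCP) lies midway between the tips of the shut fingers; the grasp point (between the pads) lies 19 mm behind it; z points along the fingers, y is the line along which they close (so a half turn about z gives the same grasp; the last joint's range is limited). The gripper opens to 85 mm and grips with 20 to 120 N. Pads are 22 mm wide; open, the fingers measure 114 mm over their backs; the gripper's body (76 mm by 85 mm) begins 54 mm behind the grasp point. The pads swing forward as they close: fully open they stand 13 mm farther back than shut.
Start: joints at [-1.161, 0.241, 0.005, 1.335, 0, 1.571], TCP at [0.199, -0.459, 0.231] pointing down, gripper open.
Joint ranges: [-2.72, 2.72], [-1.05, 1.87], [-1.09, 1.28], [-1.99, 2.15], [-1.42, 1.44], [-3.14, 3.14]. Speed limits (rad/s): [2.79, 2.79, 3.14, 3.14, 3.14, 3.14].

## Interface

Orientations are given as a unit quaternion [x, y, z, w].
In Python, from workcell import bot gives the robot as it stands. The module is installed in compiled form; this text tells all that it offers.
- The arm moves only by the tool drive_tool, never from a script. Its arguments are lists of equal length, an entry for each row: "slide": the shift along the tool's x, y, z scaled (see below), a list of three; "rotation": the turn, a rotation vector about the tool's x, y, z scaled (see below), a list of three. A call has exactly 8 rows; each row is the pose to reach, as a shift and turn from the pose commanded when the call began, along the tool's axes at that moment; what a row does not reach only later rows make up. The controller multiplies each number of a shift by 250 mm and each number of a turn by 0.5 rad. A row lasts 1/8 s, in which the tool goes at most 62.5 mm and 10.7 degrees, less where a joint would pass 70% of its speed; a pose out of reach is approached as far as the arm can. A call with a number of a shift or a turn outside -1 to 1 is refused whole. A call with a gripper value outside its range is refused whole. "gripper" is the opening, from 0 (shut) to 1 (fully open), set as the call begins (left out, the last holds). The fingers move at their own pace and stop on an object; the grip force is fixed at half the most. Time passes only in rows, so rows that repeat a pose let the fingers close, or fill a call up. It gives the time, the measured TCP pose, the force, the opening and the grip force at its end, in the units of the state.
- bot.get_obs(): the state, without advancing time (a new reading comes with each control period).
- bot.camera(name): name is "side" or "top" or "wrist"; returns a dict with "image" (400x640x3 uint8, red, green, blue), "z_map" (400x640 float32, m along the optical axis (not along the pixel's ray), 0 where there is no reading), "camera_matrix" (3x3 intrinsics, pixels), "xyz" and "orientation" of the camera in the world. Camera axes: x right, y up, looking along -z (the intrinsics and any distortion apply to the point x, -y, -z); pixel columns grow to the right and rows downward; lengths in m; the calibration is good to about 2 mm. A picture is of the moment at which its call begins.
- bot.job_done(): hands the job in; it is judged then, once.
The state is a dict: "clock": time; "joint_pos": joint angles; "joint_vel": joint speeds; "tau": joint torques, N m; "eef_pos": TCP position; "tool_rot": TCP orientation; "ft_force": force on the tool from outside, world axes, zero at the start; "ft_torque": the same for the moment, N m; "grip_width": finger opening in m; "grasp_force": force on a finger pad.
Only numpy, scipy, OpenCV 4.12 (cv2) and the standard library are available. Lean on these libraries where they do the work, as an engineer would, in place of code of your own. Each camera call takes 0.05 s, during which the arm holds its last target. There are 200 camera calls.

## Task

Load the large syringe from the tray into the syringe pump: lay its barrel in the two V saddles with the finger flange down in its slot and the nozzle pointing away from the pusher. Swing the clamp arm over the barrel up to its stop, then turn the knurled thumbscrew clockwise until it seats - its foot firm on the barrel and its shoulder down on the arm - stopping as the resistance rises: overtightening cracks the barrel. Let go of everything and leave the other things on the tray and the counter where they are.

Things in the scene. Friction and masses are not known exactly. Their poses are not given: they have to be found in the camera images.
- pump: bench syringe pump, fixed: white box 170 (x) x 290 (y) x 75 mm high, aluminium deck on top, keypad on its -x face. Origin: centre of its underside; z up. On the deck from -y to +y: black pusher carriage (parked, y -122 to -102, top 137 mm above the counter), flange slot (y -35 to -26), clamp saddle (y -26 to -2), free gap for the fingers (y -2 to +60), front saddle (y +60 to +76)
- cradle (a point): where barrel_mid must come: on the axis of a seated large syringe (parallel to pump y), 115 mm above the counter, 40 above the deck, at pump x 0, y +26, with the flange mid-slot. Axes as the pump's. Saddles: black 90 degree Vs, 52 mm wide overall, 36 mm wide at the mouth. Low guide rods at pump x -78 to -38, under 92 mm high
- flange_slot (a point): middle of the slot for the syringe's flange, at barrel-axis height (115 mm above the counter), pump x 0, y -30.5. The slot is 9 mm wide along y, between the clamp saddle and two black ears (y -41 to -35) that stand 12 to 24 mm either side of the axis, up to 3 mm above it. Axes as the pump's
- syringe: large 50 ml syringe, loose on the tray, 70 g: translucent barrel 29 mm diameter, 110 mm long; flange 46 mm wide (level), 29 high, 3 thick; white plunger sticking out 44 mm behind the flange; nozzle 8 mm diameter, 15 long. Lies level along its own y: nozzle to +y, plunger to -y. Origin: on its underside, under the flange's front face, where the barrel begins; z up
- barrel_mid (a point): midpoint of the large syringe's barrel, on its axis, 55 mm ahead of the flange's front face and 14.5 mm above its underside; axes as the syringe's
- clamp_arm (a joint): angle of the clamp arm about its upright pivot, rad: 0 = closed on its stop, arm pointing to pump -x, thumbscrew over the barrel axis and the clamp saddle; grows anticlockwise seen from above; at 1.57 the arm points to pump -y. Pivot friction 0.04 N m, stays where it is left. Aluminium bar 16 mm wide, 14 thick, its top 161 mm above the counter
- clamp_pivot (a point): top of the clamp arm's pivot, on its axis, at pump x +45, y -14, 161 mm above the counter; the thumbscrew's axis is 45 mm from it. Axes as the pump's. Only the thumbscrew stands higher than this on the pump
- screw_head (a point): centre of the thumbscrew's knurled steel head, on its upright axis, at the end of the clamp arm: 32 mm diameter, 18 mm high (9 up, 9 down from this point). A shoulder under it, 17 mm in diameter, seats on the arm at the end; the head stays 10 mm or more above the arm. Right-hand thread, two-start, 8 mm a turn: clockwise from above tightens and lowers it. The arm carries it round. It stays as it is left
- thumbscrew: the thumbscrew with its white nylon foot (22 mm disc). Origin: on its axis, 41 mm below screw_head. From the start it turns freely (0.04 N m) by at least 2 rad, up to 5 (varies), the foot meeting the barrel on the way, hardly felt; then the shoulder seats on the arm and the torque climbs about 1.2 N m per rad: seated at 0.1 to 0.25 N m; near 0.5, or with a jerk, the barrel cracks (50 N)
- tray: steel tray, fixed, 190 x 270 mm, walls 16 mm high and 3 mm thick, floor 3 mm above the counter. Origin: centre of its underside
- small_syringe: 10 ml syringe, 17 mm diameter, on the tray; not to be used. Origin on its underside at the flange
- gallipot: small steel bowl, 56 mm diameter, 30 mm high, on the tray. Origin: centre of its underside
- tube_rack: white rack of blue-capped tubes, 66 x 136 mm, 114 mm high, beyond the pump and the tray. Origin: centre of its underside
- canister: white wipes canister with a blue lid, 96 mm diameter, 165 mm high. Origin: centre of its underside
- saline: clear bottle, 64 mm diameter, 140 mm high. Origin: centre of its underside
- specimen_cup: small white cup with a green lid, 56 mm diameter, 60 mm high, in front of the robot. Origin: centre of its underside
There are look-alikes about, which are no part of the job. Leave any blue look-alike of the syringe alone.

How it is judged:
By the outcome, as a careful person would: the job done as asked, in the order asked, and still so for the second after the job is handed in, with the robot touching nothing.
It also fails if it takes over 72 s, if anything falls off the work surface, if the arm or the gripper's body presses on something with over 40 N, if the wrist force passes 120 N, or if a joint passes its speed limit or range.

## Working session

There is one attempt and no reset: what is moved stays moved. The work goes in short steps, Python scripts to look and compute and a tool call to move; the robot and the scene stay as the last step left them, time stands still between calls to the robot, and variables do not carry over. Pictures are saved under pics/ and viewed, at most 10 in all, crops included, and the job is handed in when it is done.

Besides the shell and the picture viewer there is one more tool, called after ">>>" as name(argument=value, ...) on one line, values as JSON. drive_tool: Moves the arm, as the interface text tells. Shifts and turns lie within -1 to 1; 1 stands for 250 mm of shift or 0.5 rad of turn. Its arguments: {"type":"object","properties":{"slide":{"type":"array","items":{"type":"array","items":{"type":"number"}}},"rotation":{"type":"array","items":{"type":"array","items":{"type":"number"}}},"gripper":{"type":"number"}},"required":["slide","rotation"]}

```bash
mkdir -p pics
cat > h.py <<'E'
import numpy as np, cv2
from scipy.spatial.transform import Rotation as R
from workcell import bot
def cloud(c):
    K=c["camera_matrix"]; z=c["z_map"]; v,u=np.mgrid[:z.shape[0],:z.shape[1]]
    p=np.stack([(u-K[0,2])/K[0,0]*z,-(v-K[1,2])/K[1,1]*z,-z],-1)
    return p@R.from_quat(c["orientation"]).as_matrix().T+c["xyz"]
def save(n,im): cv2.imwrite(f"pics/{n}.png",im[...,::-1])
E
python3 - <<'E'
from h import *
o=bot.get_obs();print({k:np.round(v,3) for k,v in o.items()})
for n in("top","side"):
    c=bot.camera(n);save(n,c["image"]);np.savez(n+".npz",P=cloud(c),im=c["image"])
    print(n,c.keys(),c["xyz"],c["orientation"],c["camera_matrix"])
E
```

```text
{'clock': np.float64(0.0), 'joint_pos': array([-1.161,  0.241,  0.004,  1.335,  0.   ,  1.571]), 'joint_vel': array([-0.001, -0.001, -0.   ,  0.   ,  0.001, -0.   ]), 'tau': array([-1.0000e-03, -3.7231e+01,  2.5241e+01,  1.7000e-02, -0.0000e+00,
       -0.0000e+00]), 'eef_pos': array([ 0.199, -0.458,  0.23 ]), 'tool_rot': array([ 0.979,  0.203, -0.   , -0.001]), 'ft_force': array([ 0.708, -0.13 , -1.033]), 'ft_torque': array([-0.01 ,  0.001, -0.029]), 'grasp_force': np.float64(0.0), 'grip_width': np.float64(0.085)}
top dict_keys(['image', 'z_map', 'camera_matrix', 'xyz', 'orientation']) [0.416221   0.13653498 1.19271043] [ 0.04560568 -0.0625725  -0.69699465  0.71288376] [[424.33516693   0.         314.31876103]
 [  0.         424.33516693 200.34625649]
 [  0.           0.           1.        ]]
side dict_keys(['image', 'z_map', 'camera_matrix', 'xyz', 'orientation']) [0.50944226 1.12446223 1.06050339] [-0.00505     0.40532232  0.91352783 -0.03398842] [[412.72750162   0.         316.77168449]
 [  0.         412.72750162 200.38502167]
 [  0.           0.           1.        ]]
```

View pics/top.png

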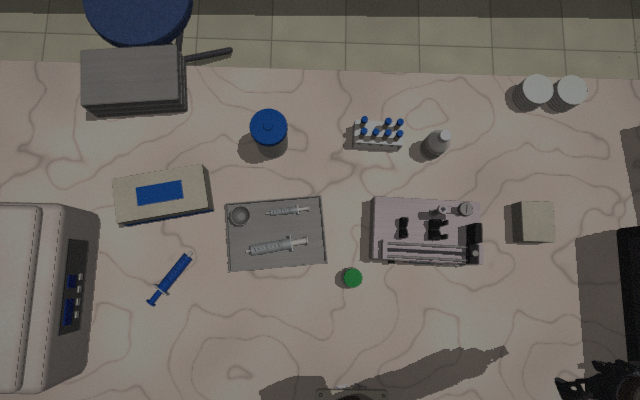

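View pics/side.png

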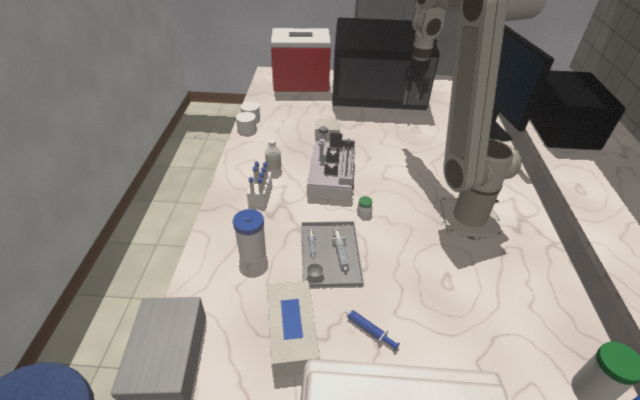

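The top view shows the pump around (425,230) and the tray around (277,234). The large syringe runs from its nozzle at (247,251) to its flange near (290,245) and plunger end at (307,241). The clamp arm's screw is at (465,208), so the arm is open. Next I'll take coarse poses.

Run:
```python
from h import *
d=np.load("top.npz");P=d["P"];im=d["im"]
for n,(u,v) in dict(nozzle=(249,251),mid=(268,247),flange=(289,245),plend=(306,242),screw=(465,208),pivot=(440,210),pusher=(474,233),s1=(403,228),s2=(436,230),can=(268,120),cup=(352,278)).items(): print(n,P[v,u].round(4))
def rect(lo,hi,box):
    u0,u1,v0,v1=box; Q=P[v0:v1,u0:u1].reshape(-1,3); Q=Q[(Q[:,2]>lo)&(Q[:,2]<hi)]
    (c,s,a)=cv2.minAreaRect((Q[:,:2]*1000).astype(np.float32)); print(np.round(c,1),np.round(s,1),a,Q[:,2].mean(),len(Q))
rect(.066,.085,(355,490,185,275)); rect(.01,.022,(215,335,190,280))
c=cv2.resize(im[190:275,220:490],None,fx=2.9,fy=2.9,interpolation=cv2.INTER_CUBIC); save("crop",c)
```

```text
nozzle [0.453  0.2861 0.0197]
mid [0.4645 0.2336 0.0315]
flange [0.4711 0.1767 0.0337]
plend [0.4808 0.1307 0.0224]
screw [ 0.5603 -0.2458  0.1986]
pivot [ 0.5595 -0.1983  0.1592]
pusher [ 0.5067 -0.2918  0.1329]
s1 [ 0.5187 -0.1208  0.095 ]
s2 [ 0.5155 -0.2074  0.0946]
can [0.7797 0.235  0.1571]
cup [0.3869 0.0073 0.0579]
[ 517.6 -187.9] [288.5 169.2] 87.99267578125 0.0747719888598403 4561
[505.4 215.8] [190.6 270.9] 6.339458465576172 0.01637225330495679 810
```

View pics/crop.png

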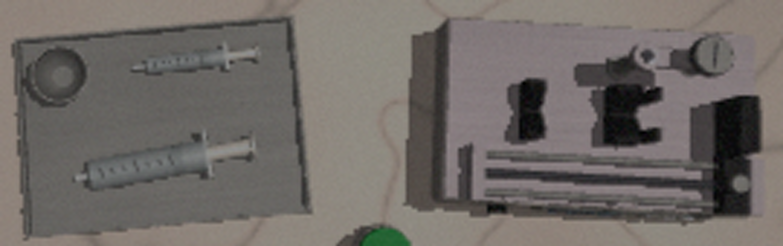

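The crop confirms it: the syringe's nozzle is at the left and its plunger at the right. The arm points to pump -y, with the pivot at (645,58) and the screw at (712,55). Now a planning helper, then I'll fly over the syringe.

```bash
cat >> h.py <<'E'
def down(yaw_x): # tool pointing down, tool x at yaw_x (rad) in world
    return R.from_euler('z',yaw_x)*R.from_euler('x',np.pi)
def plan(pos,yaw,n,start=None):
    """split a move to (pos, tool-x yaw) into n calls; print the end row of each in tool units"""
    o=bot.get_obs(); p0,r0=start or (o["eef_pos"],R.from_quat(o["tool_rot"]))
    r1=down(yaw); y0=np.arctan2(*r0.as_matrix()[[1,0],0]); p,r=np.array(p0),r0
    for k in range(1,n+1):
        q=p0+(np.array(pos)-p0)*k/n; rr=down(y0+(yaw-y0)*k/n)
        print("slide",np.round(r.inv().apply(q-p)/.25,3),"rot",np.round((r.inv()*rr).as_rotvec()/.5,3)); p,r=q,rr
E
python3 - <<'E'
from h import *
plan([.44,.215,.24],np.radians(100),3)
E
```

```text
slide [ 0.652 -0.695 -0.011] rot [-0.004 -0.001 -0.89 ]
slide [ 0.888 -0.346 -0.013] rot [-0.    0.   -0.89]
slide [ 0.951  0.07  -0.013] rot [ 0.    0.   -0.89]
```

>>> drive_tool(slide=[[0.04,-0.043,0],[0.12,-0.13,0],[0.22,-0.235,0],[0.33,-0.35,0],[0.43,-0.46,0],[0.52,-0.55,-0.01],[0.59,-0.63,-0.01],[0.652,-0.695,-0.011]], rotation=[[0,0,-0.06],[0,0,-0.17],[0,0,-0.3],[0,0,-0.45],[0,0,-0.58],[0,0,-0.7],[0,0,-0.81],[0,0,-0.89]], gripper=0.65)

```text
clock: 1.1
eef_pos: [0.2793, -0.2323, 0.234]
tool_rot: [0.909, 0.416, 0.0, -0.0]
ft_force: [-0.3, -0.5, -0.1]
grip_width: 0.0552
grasp_force: 0.0
```

>>> drive_tool(slide=[[0.11,-0.043,0],[0.22,-0.087,0],[0.33,-0.13,0],[0.444,-0.173,-0.01],[0.555,-0.216,-0.01],[0.666,-0.26,-0.01],[0.777,-0.303,-0.01],[0.888,-0.346,-0.013]], rotation=[[0,0,-0.11],[0,0,-0.22],[0,0,-0.33],[0,0,-0.445],[0,0,-0.556],[0,0,-0.667],[0,0,-0.779],[0,0,-0.89]])

```text
clock: 2.1
eef_pos: [0.3592, -0.0085, 0.2372]
tool_rot: [0.795, 0.606, -0.0, -0.0]
ft_force: [0.2, -0.0, 0.0]
grip_width: 0.0557
grasp_force: 0.0
```

>>> drive_tool(slide=[[0.13,0.01,0],[0.27,0.02,0],[0.41,0.03,0],[0.55,0.04,0],[0.68,0.05,-0.01],[0.81,0.06,-0.01],[0.91,0.067,-0.013],[0.951,0.07,-0.013]], rotation=[[0,0,-0.12],[0,0,-0.25],[0,0,-0.38],[0,0,-0.51],[0,0,-0.64],[0,0,-0.76],[0,0,-0.85],[0,0,-0.89]])

```text
clock: 3.1
eef_pos: [0.4398, 0.2156, 0.2403]
tool_rot: [0.642, 0.767, -0.0, -0.0]
ft_force: [0.3, -0.3, 0.3]
grip_width: 0.0554
grasp_force: 0.0
```

Run:
```python
from h import *
o=bot.get_obs();print(o["clock"],o["eef_pos"],o["tool_rot"],o["joint_pos"].round(3))
c=bot.camera("wrist");save("w1",c["image"]);P=cloud(c);np.savez("w1.npz",P=P,im=c["image"]);print(c["xyz"],c["orientation"])
m=(P[...,2]>.026)&(P[...,2]<.045)&(c["z_map"]>0)&(abs(P[...,0]-.465)<.035)&(abs(P[...,1]-.21)<.1)
Q=P[m];print(len(Q),Q.min(0),Q.max(0),Q.mean(0))
```

```text
3.1 [0.43978094 0.21562981 0.24027052] [ 6.41735057e-01  7.66926316e-01 -3.12118744e-04 -2.13359004e-04] [ 0.456  0.217 -0.002  1.353  0.     1.849]
[0.42404825 0.29754043 0.38266208] [-0.16503887 -0.01416061  0.08741118  0.98230389]
1885 [0.44418946 0.12309324 0.02600423] [0.49923587 0.28012317 0.03445071] [0.46665842 0.22066477 0.03014501]
```

View pics/w1.png

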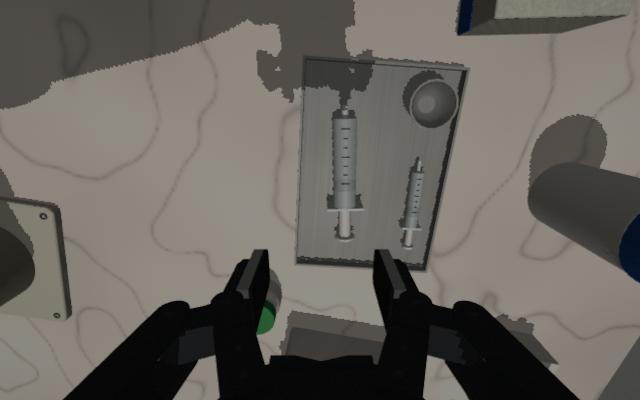

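The wrist view shows the barrel from (344,110) to its flange at (345,205), with the plunger end at (344,240). I'll fit the axis from depth.

Run:
```python
from h import *
d=np.load("w1.npz");P=d["P"]
Q=P[60:260,300:390].reshape(-1,3); Q=Q[(Q[:,2]>.008)&(abs(Q[:,0]-.465)<.05)]
a=np.radians(100)
for it in range(3):
    ax=np.array([np.cos(a),np.sin(a)]);n=np.array([ax[1],-ax[0]])
    s=Q[:,:2]@ax;t=Q[:,:2]@n
    if it==0: sm=np.array([.4645,.2336])@ax
    rows=[]
    for b in np.arange(sm-.04,sm+.04,.004):
        k=(s>b)&(s<b+.004)&(Q[:,2]>.02)
        rows.append((b+.002,(t[k].min()+t[k].max())/2,t[k].max()-t[k].min(),Q[k,2].max()))
    rows=np.array(rows);f=np.polyfit(rows[:,0],rows[:,1],1);a-=f[0]
print(np.degrees(a),rows.round(4)[::3],f)
w=[]
for b in np.arange(s.min(),s.max(),.002):
    k=(s>b)&(s<b+.002)
    if k.sum()>1: w.append((b,t[k].max()-t[k].min(),Q[k,2].max(),k.sum()))
ax=np.array([np.cos(a),np.sin(a)]);n=np.array([ax[1],-ax[0]])
for x in w: print(np.round(x,4))
np.save("ax",[a,rows[:,1].mean()])
```

```text
100.97633602738729 [[0.1114 0.5    0.0277 0.0329]
 [0.1234 0.4998 0.0273 0.0334]
 [0.1354 0.4996 0.0269 0.2536]
 [0.1474 0.4994 0.0267 0.0331]
 [0.1594 0.4992 0.0264 0.033 ]
 [0.1714 0.4998 0.0277 0.0335]
 [0.1834 0.4996 0.0273 0.034 ]] [-0.00297062  0.50008527]
[ 0.031   0.0252  0.0314 17.    ]
[3.30e-02 2.58e-02 3.12e-02 8.30e+01]
[3.50e-02 2.18e-02 3.05e-02 2.40e+01]
[3.70e-02 1.46e-02 2.54e-02 1.50e+01]
[3.90e-02 1.45e-02 2.65e-02 1.60e+01]
[4.10e-02 1.44e-02 2.54e-02 1.60e+01]
[4.30e-02 1.45e-02 2.67e-02 1.70e+01]
[ 0.045   0.0145  0.0262 14.    ]
[4.70e-02 1.44e-02 2.57e-02 1.80e+01]
[4.90e-02 1.44e-02 2.68e-02 1.60e+01]
[5.10e-02 1.43e-02 2.49e-02 1.60e+01]
[5.30e-02 1.44e-02 2.62e-02 1.60e+01]
[5.50e-02 1.43e-02 2.57e-02 1.50e+01]
[5.70e-02 1.42e-02 2.67e-02 1.90e+01]
[ 0.059   0.0142  0.0261 14.    ]
[6.10e-02 1.42e-02 2.63e-02 1.80e+01]
[6.30e-02 1.42e-02 2.58e-02 1.70e+01]
[6.50e-02 1.42e-02 2.55e-02 1.70e+01]
[6.70e-02 1.42e-02 2.54e-02 1.70e+01]
[6.90e-02 1.41e-02 2.64e-02 1.60e+01]
[7.10e-02 1.04e-02 2.57e-02 1.40e+01]
[7.50e-02 4.44e-02 3.30e-02 4.40e+01]
[7.70e-02 4.5
[... 1924 characters left out ...]
2 3.35e-02 4.10e+01]
[1.79e-01 2.83e-02 3.30e-02 4.70e+01]
[1.81e-01 2.83e-02 3.32e-02 4.70e+01]
[1.83e-01 2.82e-02 3.40e-02 4.70e+01]
[1.85e-01 2.83e-02 3.36e-02 3.70e+01]
[1.87e-01 2.81e-02 3.32e-02 6.30e+01]
[1.89e-01 7.10e-03 2.20e-02 1.30e+01]
[1.91e-01 6.90e-03 2.36e-02 8.00e+00]
[1.93e-01 7.00e-03 2.31e-02 1.40e+01]
[1.95e-01 7.00e-03 2.22e-02 1.40e+01]
[1.97e-01 7.00e-03 2.17e-02 1.40e+01]
[1.99e-01 6.90e-03 2.10e-02 1.00e+01]
[2.01e-01 7.00e-03 2.25e-02 1.10e+01]
[2.03e-01 6.80e-03 2.14e-02 7.00e+00]
[ 0.211   0.      0.3827 81.    ]
[2.45e-01 7.70e-03 1.72e-02 8.00e+00]
[2.47e-01 2.86e-02 1.78e-02 5.40e+01]
[2.49e-01 5.51e-02 1.72e-02 7.30e+01]
[2.51e-01 5.52e-02 1.77e-02 5.00e+01]
```

Run:
```python
from h import *
plan([.4654,.2277,.060],np.radians(100.9),1)
```

```text
slide [0.028 0.108 0.721] rot [-0.001 -0.001 -0.026]
```

>>> drive_tool(slide=[[0.004,0.02,0.08],[0.01,0.05,0.2],[0.015,0.07,0.34],[0.02,0.09,0.48],[0.025,0.1,0.6],[0.028,0.108,0.68],[0.028,0.108,0.721],[0.028,0.108,0.721]], rotation=[[0,0,-0.01],[0,0,-0.026],[0,0,-0.026],[0,0,-0.026],[0,0,-0.026],[0,0,-0.026],[0,0,-0.026],[0,0,-0.026]])

```text
clock: 4.15
eef_pos: [0.4651, 0.2252, 0.06]
tool_rot: [0.638, 0.77, -0.001, -0.0]
ft_force: [-0.2, 0.5, 0.3]
grip_width: 0.0554
grasp_force: 0.0
```

>>> drive_tool(slide=[[0,0,0.04],[0,0,0.09],[0,0,0.13],[0,0,0.17],[0,0,0.2],[0,0,0.215],[0,0,0.22],[0,0,0.22]], rotation=[[0,0,0],[0,0,0],[0,0,0],[0,0,0],[0,0,0],[0,0,0],[0,0,0],[0,0,0]])

```text
clock: 5.15
eef_pos: [0.466, 0.226, 0.0055]
tool_rot: [0.638, 0.77, 0.0, 0.0]
ft_force: [0.0, -0.2, 0.3]
grip_width: 0.0555
grasp_force: 0.0
```

>>> drive_tool(slide=[[0,0,0],[0,0,0],[0,0,0],[0,0,0],[0,0,0],[0,0,0],[0,0,0],[0,0,0]], rotation=[[0,0,0],[0,0,0],[0,0,0],[0,0,0],[0,0,0],[0,0,0],[0,0,0],[0,0,0]], gripper=0.2)

```text
clock: 6.15
eef_pos: [0.4664, 0.2262, 0.006]
tool_rot: [0.638, 0.77, 0.001, 0.0]
ft_force: [-0.1, -1.3, 6.4]
grip_width: 0.0269
grasp_force: 59.2
```

>>> drive_tool(slide=[[0,0,-0.03],[0,0,-0.1],[0,0,-0.2],[0,0,-0.32],[0,0,-0.44],[0,0,-0.54],[0,0,-0.6],[0,0,-0.62]], rotation=[[0,0,0],[0,0,0],[0,0,0],[0,0,0],[0,0,0],[0,0,0],[0,0,0],[0,0,0]])

```text
clock: 7.15
eef_pos: [0.466, 0.226, 0.1609]
tool_rot: [0.638, 0.77, 0.0, 0.0]
ft_force: [0.6, -0.8, -1.5]
grip_width: 0.027
grasp_force: 59.0
```

Run:
```python
from h import *
o=bot.get_obs();print(o["eef_pos"],o["grip_width"],o["grasp_force"],o["ft_force"])
plan([.5185,-.155,.165],np.radians(88),2)
```

```text
[0.46600602 0.22600461 0.16088483] 0.026989614179889314 58.951740860939026 [ 0.58710388 -0.83495263 -1.45371445]
slide [-0.768 -0.038 -0.008] rot [ 0.001 -0.001  0.222]
slide [-0.768  0.047 -0.008] rot [-0.    -0.     0.222]
```

>>> drive_tool(slide=[[-0.04,0,0],[-0.12,-0.006,0],[-0.22,-0.011,0],[-0.33,-0.016,0],[-0.44,-0.022,0],[-0.55,-0.028,0],[-0.66,-0.033,-0.004],[-0.768,-0.038,-0.008]], rotation=[[0,0,0.01],[0,0,0.03],[0,0,0.06],[0,0,0.1],[0,0,0.13],[0,0,0.16],[0,0,0.19],[0,0,0.222]])

```text
clock: 8.15
eef_pos: [0.4913, 0.0331, 0.1614]
tool_rot: [0.681, 0.733, -0.001, -0.001]
ft_force: [-0.3, 0.1, -1.0]
grip_width: 0.0274
grasp_force: 59.0
```

>>> drive_tool(slide=[[-0.11,0.007,0],[-0.22,0.014,0],[-0.33,0.021,0],[-0.44,0.028,0],[-0.55,0.034,0],[-0.65,0.04,0],[-0.73,0.045,-0.008],[-0.768,0.047,-0.008]], rotation=[[0,0,0.03],[0,0,0.06],[0,0,0.1],[0,0,0.13],[0,0,0.16],[0,0,0.19],[0,0,0.21],[0,0,0.222]])

```text
clock: 9.15
eef_pos: [0.518, -0.1566, 0.164]
tool_rot: [0.72, 0.694, -0.0, -0.0]
ft_force: [0.0, -0.5, -0.8]
grip_width: 0.0272
grasp_force: 59.0
```

Run:
```python
from h import *
o=bot.get_obs();print(o["eef_pos"],o["tool_rot"],o["joint_pos"].round(3),o["ft_force"])
for n in("wrist","top","side"):
    c=bot.camera(n);P=cloud(c);np.savez(n+"2.npz",P=P,im=c["image"]);save(n+"2",c["image"])
d=np.load("wrist2.npz")
```

```text
[ 0.5180389  -0.15662128  0.16398815] [ 7.20138918e-01  6.93829822e-01 -1.69751061e-04 -2.98294765e-04] [-0.294  0.359 -0.009  1.203 -0.     1.314] [ 0.00692345 -0.46078092 -0.79547818]
```

View pics/wrist2.png

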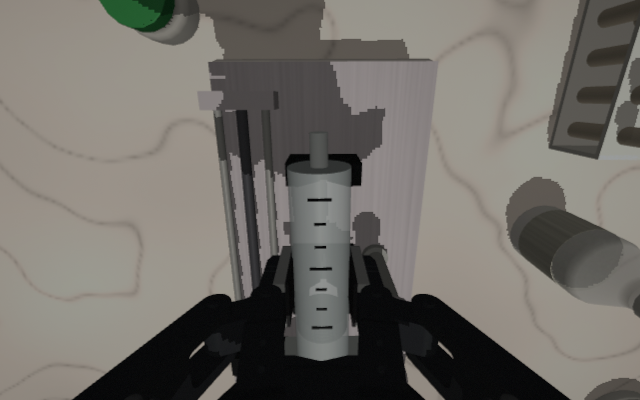

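The wrist view shows the held barrel from its front at (320,170) back to the fingers. Below it is the black front saddle (287–361, 155–185), and the deck's front edge is near v=60. Now I'll measure both from the same camera.

Run:
```python
from h import *
d=np.load("wrist2.npz");P=d["P"];im=d["im"].astype(int)
def rect(P,lo,hi,f=lambda P:True):
    k=(P[...,2]>lo)&(P[...,2]<hi)&(abs(P[...,0]-.5176)<.1)&(abs(P[...,1]+.188)<.16)&f(P)
    Q=P[k];c,s,a=cv2.minAreaRect((Q[:,:2]*1000).astype(np.float32));print(np.round(c,1),np.round(s,1),round(a,2),len(Q),Q[:,2].mean().round(4));return Q
# deck fit from wrist: edges
k=(abs(P[...,2]-.075)<.004)
Q=P[k]; Q=Q[(Q[:,1]<.0)&(Q[:,1]>-.2)&(abs(Q[:,0]-.52)<.1)]
e=[];
for y in np.arange(-.13,-.05,.005):
    r=Q[abs(Q[:,1]-y)<.0025]; e.append((y,r[:,0].min(),r[:,0].max()))
e=np.array(e);print("deck x edges",e[::4].round(4)); print("slope +x edge",np.polyfit(e[:,0],e[:,2],1),"-x",np.polyfit(e[:,0],e[:,1],1))
f=[(x,Q[abs(Q[:,0]-x)<.0025][:,1].max()) for x in np.arange(.45,.59,.005)];f=np.array(f);print("front edge y",f[::5].round(4),np.polyfit(f[:,0],f[:,1],1))
# barrel
B=P[160:300,285:360].reshape(-1,3);B=B[(B[:,2]>.17)&(B[:,2]<.2)&(B[:,1]>-.16)]
for b in np.arange(-.15,-.085,.004):
    r=B[abs(B[:,1]-b)<.002]
    if len(r)>3: print("barrel",round(b,3),r[:,0].min().round(4),r[:,0].max().round(4),((r[:,0].min()+r[:,0].max())/2).round(4),np.percentile(r[:,2],95).round(4))
print("front y",np.sort(B[:,1])[-5:])
# saddle
S=P[150:190,280:370].reshape(-1,3);I=im[150:190,280:370].sum(-1).ravel();S=S[(I<120)&(S[:,2]>.1)&(S[:,2]<.13)]
print("saddle",len(S),S.min(0),S.max(0))
d=np.load("top2.npz");P2=d["P"]
print("top deck");d1=np.load("top.npz")["P"];rect(d1[185:275,355:490],.070,.080)
S=d1[210:250,385:415].reshape(-1,3);S=S[(S[:,2]>.105)&(S[:,2]<.12)];print("front saddle top cam",S.min(0),S.max(0))
S=d1[210:250,420:450].reshape(-1,3);S=S[(S[:,2]>.105)&(S[:,2]<.12)];print("clamp saddle",S.min(0),S.max(0))
S=d1[195:225,450:485].reshape(-1,3);S=S[(S[:,2]>.19)];print("head",S.min(0),S.max(0),S.mean(0))
```

```text
deck x edges [[-0.13    0.4436  0.6013]
 [-0.11    0.4443  0.6022]
 [-0.09    0.4451  0.6027]
 [-0.07    0.4839  0.6039]]
slope +x edge [0.03385048 0.60588728] -x [0.14965566 0.46258688]
front edge y [[ 0.45   -0.0475]
 [ 0.475  -0.0483]
 [ 0.5    -0.0492]
 [ 0.525  -0.0502]
 [ 0.55   -0.0511]
 [ 0.575  -0.0514]] [-0.03391732 -0.03226943]
barrel -0.15 0.5034 0.5361 0.5197 0.194
barrel -0.146 0.4991 0.537 0.518 0.197
barrel -0.142 0.5032 0.5313 0.5172 0.1902
barrel -0.138 0.5031 0.5313 0.5172 0.1901
barrel -0.134 0.5032 0.5312 0.5172 0.1903
barrel -0.13 0.5035 0.5313 0.5174 0.1904
barrel -0.126 0.5032 0.5313 0.5172 0.1904
barrel -0.122 0.5037 0.5319 0.5178 0.1901
barrel -0.118 0.5035 0.5319 0.5177 0.1901
barrel -0.114 0.5037 0.5319 0.5178 0.1904
barrel -0.11 0.5036 0.5319 0.5178 0.1902
barrel -0.106 0.5038 0.5319 0.5179 0.1902
barrel -0.102 0.5038 0.5323 0.518 0.1895
barrel -0.098 0.5144 0.5215 0.518 0.1801
front y [-0.0992386  -0.099237   -0.09917298 -0.09913896 -0.09910301]
saddle 346 [ 0.49385758 -0.13176397  0.10000394] [ 0.54575841 -0.11458418  0.11346329]
top deck
[ 517.8 -189.1] [286. 165.] 87.96 4304 0.0749
front saddle top cam [ 0.49407554 -0.13107533  0.1051982 ] [ 0.54612343 -0.11297322  0.11656558]
clamp saddle [ 0.49106023 -0.22940379  0.10501745] [ 0.56616524 -0.19026676  0.11939282]
head [ 0.416221   -0.26500096  0.19059048] [0.57589922 0.13653498 1.19271043] [ 0.55366123 -0.23349689  0.23445718]
```

Run:
```python
from h import *
for nm in("top2","side2"):
    P=np.load(nm+".npz")["P"]
    for lab,zl,zh in(("syr",.165,.197),("nearaxis",.150,.20)):
        k=(P[...,2]>zl)&(P[...,2]<zh)&(abs(P[...,0]-.518)<.03)&(P[...,1]>-.3)&(P[...,1]<-.06)
        Q=P[k];ys=[]
        for b in np.arange(-.29,-.06,.006):
            r=Q[abs(Q[:,1]-b)<.003]
            if len(r)>1: ys.append(f"{b:.3f}:{r[:,0].min():.3f}-{r[:,0].max():.3f},{r[:,2].max():.3f}")
        print(nm,lab,ys)
d1=np.load("side.npz")["P"]
k=(d1[...,2]>.1)&(d1[...,2]<.122)&(abs(d1[...,0]-.52)<.03)&(d1[...,1]>-.145)&(d1[...,1]<-.09);Q=d1[k];print("side saddle",Q.min(0),Q.max(0))
im=np.load("top2.npz")["im"];save("t2c",cv2.resize(im[190:275,360:490],None,fx=6,fy=6,interpolation=cv2.INTER_CUBIC))
```

```text
top2 syr ['-0.152:0.491-0.543,0.190', '-0.146:0.492-0.538,0.195', '-0.140:0.505-0.531,0.193', '-0.134:0.504-0.531,0.192', '-0.128:0.504-0.531,0.193', '-0.122:0.504-0.530,0.194', '-0.116:0.504-0.530,0.192', '-0.110:0.504-0.530,0.195', '-0.104:0.506-0.533,0.190', '-0.098:0.512-0.525,0.191', '-0.092:0.516-0.523,0.180', '-0.086:0.516-0.523,0.182']
top2 nearaxis ['-0.152:0.491-0.543,0.190', '-0.146:0.491-0.538,0.199', '-0.140:0.505-0.531,0.193', '-0.134:0.504-0.531,0.192', '-0.128:0.504-0.531,0.193', '-0.122:0.504-0.530,0.194', '-0.116:0.504-0.530,0.192', '-0.110:0.504-0.530,0.195', '-0.104:0.506-0.533,0.190', '-0.098:0.512-0.525,0.191', '-0.092:0.516-0.523,0.180', '-0.086:0.516-0.523,0.182']
side2 syr ['-0.236:0.524-0.548,0.185', '-0.212:0.512-0.532,0.191', '-0.206:0.508-0.527,0.190', '-0.200:0.520-0.531,0.193', '-0.194:0.508-0.531,0.192', '-0.188:0.508-0.530,0.192', '-0.182:0.507-0.527,0.192', '-0.176:0.511-0.530,0.193', '-0.170:0.507-0.530,0.190', '-0.164:0.507-0.533,0.191', '-0.158:0.514-0.533,0.197', '-0.152:0.495-0.547,0.196', '-0.146:0.495-0.544,0.197', '-0.140:0.502-0.544,0.194', 
[... 299 characters left out ...]
.212:0.512-0.532,0.191', '-0.206:0.508-0.527,0.190', '-0.200:0.520-0.531,0.193', '-0.194:0.508-0.531,0.192', '-0.188:0.508-0.530,0.192', '-0.182:0.507-0.527,0.192', '-0.176:0.511-0.530,0.193', '-0.170:0.507-0.530,0.190', '-0.164:0.507-0.533,0.191', '-0.158:0.514-0.533,0.197', '-0.152:0.495-0.547,0.196', '-0.146:0.495-0.544,0.199', '-0.140:0.502-0.544,0.194', '-0.134:0.510-0.536,0.192', '-0.128:0.509-0.532,0.191', '-0.122:0.517-0.524,0.193', '-0.116:0.509-0.535,0.192', '-0.110:0.509-0.534,0.194', '-0.104:0.508-0.530,0.188', '-0.098:0.508-0.534,0.191', '-0.092:0.519-0.533,0.190', '-0.086:0.518-0.522,0.179']
side saddle [ 0.49743457 -0.13154317  0.10032791] [ 0.5477217  -0.10918411  0.11439276]
```

View pics/t2c.png

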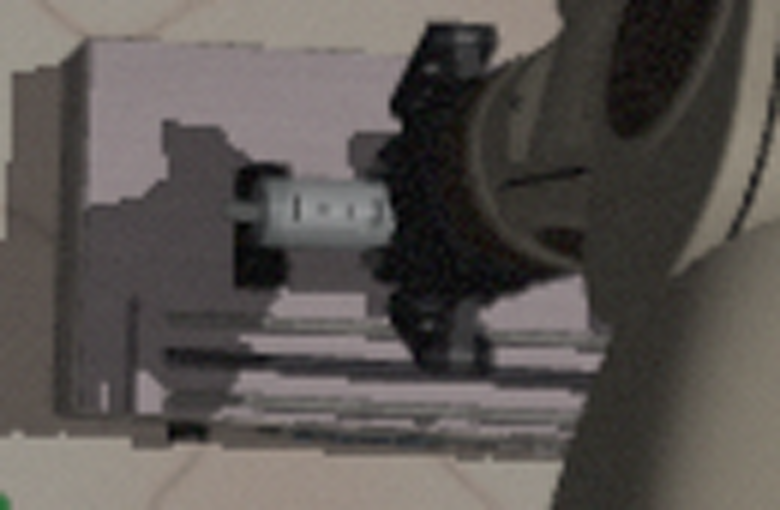

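The top crop shows the barrel nearly centred over the front saddle, about 10 mm too far forward. I'll correct by -10.4 mm in y and +1.7 mm in x, and lower part of the way.

>>> drive_tool(slide=[[-0.02,0.004,0],[-0.041,0.008,0.02],[-0.041,0.008,0.06],[-0.041,0.008,0.1],[-0.041,0.008,0.14],[-0.041,0.008,0.17],[-0.041,0.008,0.18],[-0.041,0.008,0.18]], rotation=[[0,0,0],[0,0,0],[0,0,0],[0,0,0],[0,0,0],[0,0,0],[0,0,0],[0,0,0]])

```text
clock: 10.3
eef_pos: [0.5201, -0.1654, 0.1192]
tool_rot: [0.719, 0.695, -0.0, -0.0]
ft_force: [-0.6, -0.4, 0.4]
grip_width: 0.0274
grasp_force: 59.0
```

Run:
```python
from h import *
o=bot.get_obs();print(o["eef_pos"],o["tool_rot"],o["ft_force"])
c=bot.camera("wrist");P=cloud(c);im=c["image"].astype(int);save("w3",c["image"])
B=P[130:330,270:370].reshape(-1,3);B=B[(B[:,2]>.125)&(B[:,2]<.16)&(B[:,1]>-.16)]
for b in np.arange(-.15,-.085,.004):
    r=B[abs(B[:,1]-b)<.002]
    if len(r)>3: print("barrel",round(b,3),r[:,0].min().round(4),r[:,0].max().round(4),((r[:,0].min()+r[:,0].max())/2).round(4),np.percentile(r[:,2],95).round(4))
S=P[100:220,270:380].reshape(-1,3);I=im[100:220,270:380].sum(-1).ravel()
S=S[(I<120)&(S[:,2]>.1)&(S[:,2]<.117)&(S[:,1]>-.14)&(S[:,1]<-.1)];print("saddle",len(S),S.min(0),S.max(0))
```

```text
[ 0.52013536 -0.16535367  0.11921708] [ 7.19369722e-01  6.94627382e-01 -2.50490736e-05 -5.55517772e-05] [-0.58692968 -0.44946864  0.35846933]
barrel -0.15 0.5053 0.5332 0.5193 0.1453
barrel -0.146 0.5052 0.5333 0.5193 0.1453
barrel -0.142 0.5053 0.5332 0.5193 0.1454
barrel -0.138 0.5053 0.5332 0.5193 0.1455
barrel -0.134 0.5054 0.5333 0.5193 0.1455
barrel -0.13 0.5057 0.5339 0.5198 0.1453
barrel -0.126 0.5054 0.5339 0.5196 0.1455
barrel -0.122 0.5057 0.5339 0.5198 0.1457
barrel -0.118 0.5056 0.5339 0.5197 0.1455
barrel -0.114 0.5058 0.5344 0.5201 0.1454
barrel -0.11 0.5057 0.534 0.5199 0.1442
barrel -0.106 0.516 0.524 0.52 0.1351
barrel -0.102 0.5162 0.5242 0.5202 0.1351
barrel -0.098 0.5163 0.5242 0.5203 0.1354
saddle 1135 [ 0.49372432 -0.1323989   0.10001413] [ 0.54572467 -0.11205311  0.11590752]
```

>>> drive_tool(slide=[[-0.003,0,0],[-0.005,0,0],[-0.005,0,0.012],[-0.005,0,0.026],[-0.005,0,0.04],[-0.005,0,0.05],[-0.005,0,0.058],[-0.005,0,0.06]], rotation=[[0,0,0],[0,0,0],[0,0,0],[0,0,0],[0,0,0],[0,0,0],[0,0,0],[0,0,0]])

```text
clock: 11.35
eef_pos: [0.5199, -0.1665, 0.1043]
tool_rot: [0.719, 0.695, -0.0, -0.0]
ft_force: [-1.5, 0.1, 1.2]
grip_width: 0.0268
grasp_force: 59.0
```

Run:
```python
from h import *
o=bot.get_obs();print(o["eef_pos"],o["ft_force"],o["ft_torque"])
c=bot.camera("wrist");P=cloud(c)
B=P[130:330,270:370].reshape(-1,3);B=B[(B[:,2]>.122)&(B[:,2]<.16)&(B[:,1]>-.16)]
for b in np.arange(-.15,-.085,.004):
    r=B[abs(B[:,1]-b)<.002]
    if len(r)>3: print(round(b,3),r[:,0].min().round(4),r[:,0].max().round(4),np.percentile(r[:,2],95).round(4),len(r))
```

```text
[ 0.51990356 -0.16654545  0.10434855] [-1.5273627   0.099806    1.21778467] [ 0.02983007  0.26035018 -0.11326597]
-0.15 0.506 0.5318 0.1304 431
-0.146 0.5061 0.5318 0.1305 432
-0.142 0.5061 0.5319 0.1303 455
-0.138 0.5062 0.5323 0.1304 459
-0.134 0.5065 0.5324 0.1304 484
-0.13 0.5068 0.5324 0.1301 482
-0.126 0.5066 0.5324 0.1303 501
-0.122 0.5065 0.5329 0.1305 540
-0.118 0.5067 0.5324 0.1303 540
-0.114 0.5069 0.5325 0.1301 624
```

>>> drive_tool(slide=[[0,0,0],[0,0,0],[0,0,0],[0,0,0],[0,0,0],[0,0,-0.02],[0,0,-0.06],[0,0,-0.12]], rotation=[[0,0,0],[0,0,0],[0,0,0],[0,0,0],[0,0,0],[0,0,0],[0,0,0],[0,0,0]], gripper=0.55)

```text
clock: 12.4
eef_pos: [0.52, -0.1666, 0.1351]
tool_rot: [0.719, 0.695, -0.0, -0.0]
ft_force: [-0.0, -0.8, 1.1]
grip_width: 0.0471
grasp_force: 0.0
```

>>> drive_tool(slide=[[0,0,-0.08],[0,0,-0.18],[0,0,-0.3],[0,0,-0.4],[0,0,-0.5],[0,0,-0.56],[0,0,-0.6],[0,0,-0.6]], rotation=[[0,0,-0.1],[0,0,-0.2],[0,0,-0.34],[0,0,-0.48],[0,0,-0.62],[0,0,-0.76],[0,0,-0.9],[0,0,-1.0]])

```text
clock: 13.4
eef_pos: [0.5207, -0.1668, 0.2869]
tool_rot: [0.524, 0.851, 0.0, 0.002]
ft_force: [-0.2, -0.5, 0.1]
grip_width: 0.0466
grasp_force: 0.0
```

Run:
```python
from h import *
o=bot.get_obs();print(o["clock"],o["eef_pos"],o["tool_rot"],o["joint_pos"].round(3),o["ft_force"])
for n in("top","wrist"):
    c=bot.camera(n);P=cloud(c);np.savez(n+"4.npz",P=P,im=c["image"])
    k=(P[...,2]>.19)&(P[...,2]<.21)&(abs(P[...,0]-.56)<.03)&(abs(P[...,1]+.25)<.03);Q=P[k];print(n,"head",len(Q),*( (Q.min(0),Q.max(0),(Q.min(0)+Q.max(0))/2) if len(Q) else ()))
    save(n+"4",c["image"])
im=np.load("top4.npz")["im"];a=cv2.resize(im[190:275,360:490],None,fx=6,fy=6,interpolation=cv2.INTER_CUBIC)
save("t4",a)
```

```text
13.4 [ 0.52070467 -0.1668016   0.28689477] [5.24408431e-01 8.51464577e-01 4.89755998e-04 1.90572857e-03] [-0.31   0.318  0.252  1.502  0.     0.794] [-0.21006164 -0.51103972  0.10775942]
top head 0
wrist head 860 [ 0.54220757 -0.26760981  0.19000812] [ 0.57528683 -0.23533478  0.19651773] [ 0.5587472  -0.2514723   0.19326293]
```

View pics/t4.png

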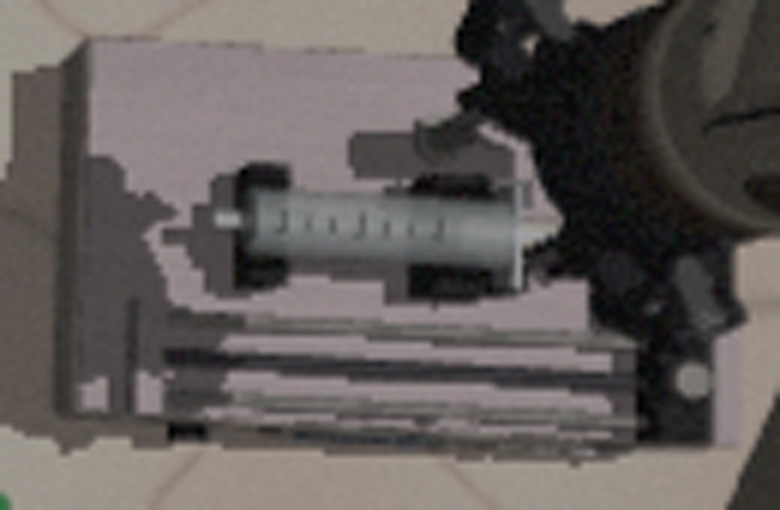

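The top crop shows the syringe lying in both saddles, with its flange at (517,240) behind the clamp saddle and clear of it. Next I'll shut the fingers and go to the far side of the screw head to push the arm closed.

Run:
```python
from h import *
P=np.load("wrist4.npz")["P"]
for b in np.arange(-.215,-.1,.008):
    k=(abs(P[...,1]-b)<.002)&(abs(P[...,0]-.519)<.03)&(P[...,2]>.1)&(P[...,2]<.15);r=P[k]
    if len(r)>3:
        t=r[r[:,2]>.122]; print(round(b,3),np.percentile(r[:,2],97).round(4),t[:,0].min().round(4) if len(t) else '',t[:,0].max().round(4) if len(t) else '')
y=np.radians(135)
plan([.589,-.282,.28],y,1)
r=down(y)
pts=np.array([[.589,-.282,0],[.578,-.271,0],[.5484,-.2563,0],[.5363,-.2241,0]])
for i in range(3): print(r.inv().apply(pts[i+1]-pts[i])/.25)
```

```text
-0.215 0.1296 0.5039 0.5282
-0.207 0.1297 0.5044 0.529
-0.199 0.1295 0.5043 0.5295
-0.191 0.1301 0.5048 0.5297
-0.183 0.1301 0.5053 0.5301
-0.175 0.1303 0.5047 0.5297
-0.167 0.1303 0.506 0.5302
-0.159 0.1299 0.506 0.5304
-0.151 0.1299 0.5056 0.5311
-0.143 0.1299 0.5065 0.5308
-0.135 0.1299 0.5064 0.5314
-0.127 0.1298 0.5068 0.5323
-0.119 0.1295 0.5063 0.532
-0.111 0.127 0.508 0.5181
-0.103 0.1197  
slide [-0.536  0.039  0.024] rot [ 0.003  0.003 -0.641]
[ 6.22253967e-02 -1.65689860e-16 -2.11458396e-32]
[ 1.25299322e-01 -4.21435642e-02 -5.16109810e-18]
[1.25299322e-01 5.68513852e-02 6.96228669e-18]
```

>>> drive_tool(slide=[[-0.03,0.002,0],[-0.09,0.006,0],[-0.18,0.013,0.01],[-0.28,0.02,0.01],[-0.38,0.028,0.02],[-0.47,0.034,0.024],[-0.52,0.038,0.024],[-0.536,0.039,0.024]], rotation=[[0,0,-0.04],[0,0,-0.12],[0,0,-0.24],[0,0,-0.36],[0,0,-0.48],[0,0,-0.58],[0,0,-0.641],[0,0,-0.641]], gripper=0)

```text
clock: 14.5
eef_pos: [0.589, -0.2831, 0.2775]
tool_rot: [0.383, 0.924, -0.0, -0.0]
ft_force: [-0.4, -0.3, 0.7]
grip_width: 0.0001
grasp_force: 0.0
```

>>> drive_tool(slide=[[0,0,0.04],[0,0,0.12],[0,0,0.21],[0,0,0.3],[0,0,0.37],[0,0,0.41],[0,0,0.43],[0,0,0.43]], rotation=[[0,0,0],[0,0,0],[0,0,0],[0,0,0],[0,0,0],[0,0,0],[0,0,0],[0,0,0]])

```text
clock: 15.5
eef_pos: [0.5889, -0.2819, 0.1709]
tool_rot: [0.383, 0.924, 0.0, 0.0]
ft_force: [-0.6, -0.2, -0.4]
grip_width: 0.0002
grasp_force: 0.0
```

Run:
```python
from h import *
o=bot.get_obs();print(o["clock"],o["eef_pos"],o["tool_rot"],o["joint_pos"].round(3),o["ft_force"])
```

```text
15.5 [ 0.58889025 -0.28189818  0.17093523] [3.82596618e-01 9.23915485e-01 3.33854360e-06 6.43763269e-05] [-0.446  0.577  0.356  1.349  0.     0.339] [-0.6149643  -0.21664776 -0.4105271 ]
```

>>> drive_tool(slide=[[0.02,0,0],[0.045,0,0],[0.065,-0.003,0],[0.085,-0.017,0],[0.11,-0.028,0],[0.135,-0.036,0],[0.16,-0.041,0],[0.187,-0.043,0]], rotation=[[0,0,0],[0,0,0],[0,0,0],[0,0,0],[0,0,0],[0,0,0],[0,0,0],[0,0,0]])

```text
clock: 16.5
eef_pos: [0.5477, -0.2567, 0.171]
tool_rot: [0.383, 0.924, -0.0, 0.0]
ft_force: [-0.2, -2.8, 0.3]
grip_width: 0.0
grasp_force: 1.0
```

>>> drive_tool(slide=[[0.02,0.001,0],[0.045,0.006,0],[0.07,0.015,0],[0.09,0.027,0],[0.1,0.038,0],[0.11,0.046,0],[0.115,0.051,0],[0.118,0.055,0]], rotation=[[0,0,0],[0,0,0],[0,0,0],[0,0,0],[0,0,0],[0,0,0],[0,0,0],[0,0,0]])

```text
clock: 17.5
eef_pos: [0.5371, -0.2259, 0.1708]
tool_rot: [0.383, 0.924, 0.0, -0.0]
ft_force: [0.1, -1.0, 0.0]
grip_width: -0.0
grasp_force: 0.5
```

Run:
```python
from h import *
o=bot.get_obs();print(o["clock"],o["eef_pos"],o["ft_force"],o["joint_pos"].round(3))
c=bot.camera("wrist");save("w5",c["image"]);P=cloud(c)
k=(P[...,2]>.185)&(P[...,2]<.203)&(abs(P[...,0]-.52)<.05)&(abs(P[...,1]+.2)<.05);Q=P[k];print(len(Q),np.percentile(Q,[0.5,99.5],axis=0))
```

```text
17.5 [ 0.53713623 -0.22585492  0.17080679] [ 0.14481148 -0.96505863  0.0237519 ] [-0.398  0.435  0.123  1.259  0.     0.387]
5200 [[ 0.50052161 -0.23152422  0.18541649]
 [ 0.54047905 -0.19189049  0.20266376]]
```

View pics/w5.png

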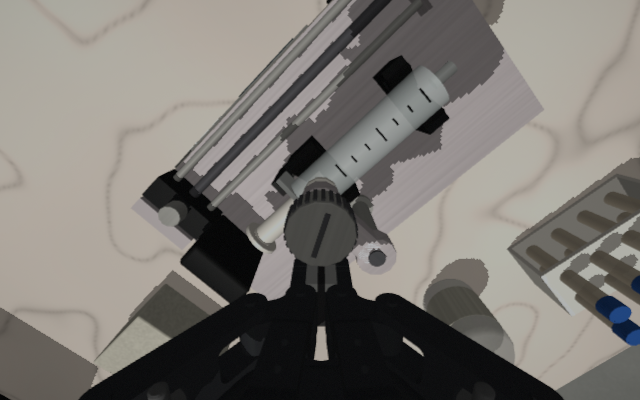

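The view shows the head at (320,230), pressed by the shut fingers and almost over the barrel axis. I'll nudge it to the stop.

>>> drive_tool(slide=[[0.002,0.002,0],[0.004,0.004,0],[0.006,0.006,0],[0.008,0.008,0],[0.01,0.01,0],[0.011,0.011,0],[0.011,0.011,0],[0.011,0.011,0]], rotation=[[0,0,0],[0,0,0],[0,0,0],[0,0,0],[0,0,0],[0,0,0],[0,0,0],[0,0,0]])

```text
clock: 18.55
eef_pos: [0.5372, -0.2226, 0.1709]
tool_rot: [0.383, 0.924, -0.0, 0.0]
ft_force: [1.2, -4.8, -0.1]
grip_width: 0.0
grasp_force: 1.8
```

Run:
```python
from h import *
o=bot.get_obs();print(o["clock"],o["eef_pos"],o["ft_force"],o["ft_torque"])
c=bot.camera("wrist");P=cloud(c);np.savez("w6.npz",P=P,im=c["image"])
Q=P[150:300,260:380];k=(Q[...,2]>.180)&(Q[...,2]<.203);Q=Q[k]
print(np.histogram(Q[:,2],bins=12))
T=Q[(Q[:,2]>.192)&(Q[:,2]<.199)];print("top",len(T),np.percentile(T,[.5,99.5],axis=0),T.mean(0))
```

```text
18.55 [ 0.53724479 -0.22256725  0.1709404 ] [ 1.18637793 -4.82593045 -0.11047889] [-0.89266688 -0.10180581  0.01601876]
(array([  86,   94,  113,  153,  137,  177,  272, 1685, 2272,  154,  150,
        134]), array([0.18001102, 0.18192627, 0.18384151, 0.18575675, 0.187672  ,
       0.18958724, 0.19150249, 0.19341773, 0.19533297, 0.19724822,
       0.19916346, 0.20107871, 0.20299395]))
top 4318 [[ 0.50102275 -0.22765901  0.19219368]
 [ 0.54000455 -0.18951309  0.19869228]] [ 0.51724321 -0.20569642  0.19537103]
```

>>> drive_tool(slide=[[0.001,0.001,0],[0.003,0.003,0],[0.004,0.004,0],[0.006,0.006,0],[0.007,0.007,0],[0.008,0.008,0],[0.008,0.008,0],[0.008,0.008,0]], rotation=[[0,0,0],[0,0,0],[0,0,0],[0,0,0],[0,0,0],[0,0,0],[0,0,0],[0,0,0]])

```text
clock: 19.6
eef_pos: [0.5385, -0.2205, 0.1713]
tool_rot: [0.383, 0.924, -0.001, 0.002]
ft_force: [3.1, -6.5, -1.2]
grip_width: 0.0001
grasp_force: 3.7
```

Run:
```python
from h import *
o=bot.get_obs();print(o["clock"],o["eef_pos"],o["ft_force"],o["ft_torque"])
c=bot.camera("wrist");P=cloud(c)
Q=P[150:300,260:380];k=(Q[...,2]>.192)&(Q[...,2]<.199);T=Q[k]
print("top",len(T),np.percentile(T,[.5,99.5],axis=0),T.mean(0))
```

```text
19.6 [ 0.53847338 -0.22051841  0.17130609] [ 3.09666836 -6.53418159 -1.16949608] [-1.43934068 -0.69298058 -0.00322987]
top 4283 [[ 0.50104711 -0.22561275  0.19222382]
 [ 0.54132712 -0.1896002   0.19861694]] [ 0.51731278 -0.20540136  0.19553067]
```

The head stayed put while the force rose, so the arm is on its stop with the head at about (0.517,-0.206). Now I back off, rise, and unwind the wrist anticlockwise to get a full turning range.

>>> drive_tool(slide=[[-0.03,-0.01,0],[-0.06,-0.02,0],[-0.06,-0.02,-0.06],[-0.06,-0.02,-0.13],[-0.06,-0.02,-0.2],[-0.06,-0.02,-0.24],[-0.06,-0.02,-0.26],[-0.06,-0.02,-0.26]], rotation=[[0,0,0],[0,0,0],[0,0,-0.15],[0,0,-0.32],[0,0,-0.49],[0,0,-0.66],[0,0,-0.83],[0,0,-1.0]], gripper=0)

```text
clock: 20.65
eef_pos: [0.5443, -0.233, 0.2361]
tool_rot: [0.141, 0.99, 0.001, 0.0]
ft_force: [0.6, -0.5, -0.7]
grip_width: -0.0001
grasp_force: 0.0
```

>>> drive_tool(slide=[[0,0,0],[0,0,0],[0,0,0],[0,0,0],[0,0,0],[0,0,0],[0,0,0],[0,0,0]], rotation=[[0,0,-0.125],[0,0,-0.25],[0,0,-0.375],[0,0,-0.5],[0,0,-0.625],[0,0,-0.75],[0,0,-0.875],[0,0,-1.0]], gripper=0.6)

```text
clock: 21.65
eef_pos: [0.544, -0.2328, 0.2354]
tool_rot: [-0.108, 0.994, 0.001, -0.0]
ft_force: [0.1, 0.2, 0.5]
grip_width: 0.0512
grasp_force: 0.0
```

>>> drive_tool(slide=[[0,0,0],[0,0,0],[0,0,0],[0,0,0],[0,0,0],[0,0,0],[0,0,0],[0,0,0]], rotation=[[0,0,-0.125],[0,0,-0.25],[0,0,-0.375],[0,0,-0.5],[0,0,-0.625],[0,0,-0.75],[0,0,-0.875],[0,0,-1.0]])

```text
clock: 22.65
eef_pos: [0.544, -0.2328, 0.2354]
tool_rot: [-0.351, 0.936, 0.001, -0.0]
ft_force: [0.5, -0.1, 0.2]
grip_width: 0.0511
grasp_force: 0.0
```

>>> drive_tool(slide=[[0,0,0],[0,0,0],[0,0,0],[0,0,0],[0,0,0],[0,0,0],[0,0,0],[0,0,0]], rotation=[[0,0,-0.125],[0,0,-0.25],[0,0,-0.375],[0,0,-0.5],[0,0,-0.625],[0,0,-0.75],[0,0,-0.875],[0,0,-1.0]])

```text
clock: 23.65
eef_pos: [0.5439, -0.2328, 0.2354]
tool_rot: [-0.572, 0.82, 0.001, 0.0]
ft_force: [-0.1, 0.6, -0.0]
grip_width: 0.0512
grasp_force: 0.0
```

>>> drive_tool(slide=[[0,0,0],[0,0,0],[0,0,0],[0,0,0],[0,0,0],[0,0,0],[0,0,0],[0,0,0]], rotation=[[0,0,-0.125],[0,0,-0.25],[0,0,-0.375],[0,0,-0.5],[0,0,-0.625],[0,0,-0.75],[0,0,-0.875],[0,0,-1.0]])

```text
clock: 24.65
eef_pos: [0.544, -0.2328, 0.2354]
tool_rot: [0.757, -0.654, -0.001, -0.0]
ft_force: [-0.5, 0.8, 0.1]
grip_width: 0.0512
grasp_force: 0.0
```

Run:
```python
from h import *
o=bot.get_obs();print(o["clock"],o["eef_pos"],o["ft_force"],o["joint_pos"].round(3))
c=bot.camera("wrist");P=cloud(c)
k=(P[...,2]>.191)&(P[...,2]<.2)&(abs(P[...,0]-.517)<.03)&(abs(P[...,1]+.205)<.03);T=P[k]
if len(T): print("top",len(T),np.percentile(T,[.5,50,99.5],axis=0),cv2.minEnclosingCircle((T[:,:2]*1000).astype(np.float32)))
t=np.arctan2(*R.from_quat(o["tool_rot"]).as_matrix()[[1,0],0]);print(np.degrees(t))
plan([.5172,-.206,.225],t+.45,1)
```

```text
24.65 [ 0.54398616 -0.23280712  0.23543261] [-0.52253707  0.80997     0.11967419] [-4.050e-01  4.260e-01  2.790e-01  1.425e+00  1.000e-03 -2.122e+00]
top 1416 [[ 0.50489356 -0.22191904  0.19119219]
 [ 0.51870769 -0.20712843  0.1955811 ]
 [ 0.5331488  -0.1904542   0.19716297]] ((517.3491821289062, -205.70892333984375), 16.97882652282715)
-81.61646206825345
slide [-0.122  0.09   0.042] rot [ 0.001  0.004 -0.898]
```

>>> drive_tool(slide=[[-0.02,0.015,0],[-0.05,0.04,0.01],[-0.08,0.06,0.02],[-0.1,0.075,0.03],[-0.115,0.085,0.04],[-0.122,0.09,0.042],[-0.122,0.09,0.042],[-0.122,0.09,0.042]], rotation=[[0,0,-0.11],[0,0,-0.22],[0,0,-0.34],[0,0,-0.45],[0,0,-0.56],[0,0,-0.67],[0,0,-0.79],[0,0,-0.9]])

```text
clock: 25.7
eef_pos: [0.5173, -0.2059, 0.225]
tool_rot: [0.883, -0.469, -0.001, -0.0]
ft_force: [-0.3, 0.4, 0.1]
grip_width: 0.0514
grasp_force: 0.0
```

Run:
```python
from h import *
o=bot.get_obs();print(o["clock"],o["eef_pos"],o["joint_pos"].round(3))
t=np.arctan2(*R.from_quat(o["tool_rot"]).as_matrix()[[1,0],0])
plan([.5174,-.2058,.169],t+.35,1)
```

```text
25.7 [ 0.51733722 -0.20592124  0.22504412] [-3.790e-01  3.580e-01  1.500e-01  1.365e+00  1.000e-03 -2.545e+00]
slide [ 0.    -0.     0.224] rot [-0.001  0.003 -0.7  ]
```

>>> drive_tool(slide=[[0,0,0.02],[0,0,0.06],[0,0,0.11],[0,0,0.16],[0,0,0.2],[0,0,0.22],[0,0,0.224],[0,0,0.224]], rotation=[[0,0,-0.11],[0,0,-0.22],[0,0,-0.34],[0,0,-0.45],[0,0,-0.56],[0,0,-0.65],[0,0,-0.7],[0,0,-0.7]])

```text
clock: 26.7
eef_pos: [0.5176, -0.2063, 0.1693]
tool_rot: [0.951, -0.309, -0.0, -0.0]
ft_force: [0.4, 0.1, -0.2]
grip_width: 0.0516
grasp_force: 0.0
```

>>> drive_tool(slide=[[0,0,0],[0,0,0],[0,0,0],[0,0,0],[0,0,0],[0,0,0],[0,0,0],[0,0,0]], rotation=[[0,0,0],[0,0,0],[0,0,0],[0,0,0],[0,0,0],[0,0,0],[0,0,0],[0,0,0]], gripper=0.2)

```text
clock: 27.7
eef_pos: [0.518, -0.2066, 0.1699]
tool_rot: [0.951, -0.308, 0.001, -0.0]
ft_force: [0.6, 1.2, 5.2]
grip_width: 0.0304
grasp_force: 59.2
```

Run:
```python
from h import *
o=bot.get_obs();print(o["clock"],o["eef_pos"],o["ft_force"],o["ft_torque"],o["joint_pos"].round(3),o["grip_width"])
```

```text
27.7 [ 0.51801861 -0.20657091  0.16991673] [0.61472976 1.15246309 5.22491593] [ 0.20492324 -0.20570482 -0.01116618] [-0.38   0.385  0.045  1.229  0.    -2.894] 0.03041280981436202
```

>>> drive_tool(slide=[[0,0,0],[0,0,0],[0,0,0.001],[0,0,0.001],[0,0,0.001],[0,0,0.002],[0,0,0.002],[0,0,0.0025]], rotation=[[0,0,0.125],[0,0,0.25],[0,0,0.375],[0,0,0.5],[0,0,0.625],[0,0,0.75],[0,0,0.875],[0,0,1.0]])

```text
clock: 28.7
eef_pos: [0.518, -0.2066, 0.1693]
tool_rot: [0.845, -0.535, 0.001, -0.0]
ft_force: [1.0, 0.9, 5.1]
grip_width: 0.0301
grasp_force: 59.3
```

```bash
cat > s.py <<'E'
from h import *
o=bot.get_obs();t=np.arctan2(*R.from_quat(o["tool_rot"]).as_matrix()[[1,0],0])
print(o["clock"].round(2),o["eef_pos"].round(4),"F",o["ft_force"].round(2),"T",o["ft_torque"].round(3),"tau6",o["tau"][5].round(3),"yaw",t.round(3),"j6",o["joint_pos"][5].round(3),o["grip_width"].round(4))
E
python3 s.py
python3 - <<'E'
from h import *
d=np.load("w6.npz");P=d["P"]
k=(abs(P[...,0]-.5619)<.006)&(abs(P[...,1]+.2062)<.006)&(P[...,2]>.14);print("pivot",len(P[k]),np.percentile(P[k][:,2],[5,50,95]) if k.any() else'')
print(P[255:262:3,372:382:3,:].round(4).tolist())
E
```

```text
pivot 1934 [0.16099321 0.22981354 0.24314338]
[[[0.5583, -0.2041, 0.1623], [0.5594, -0.2028, 0.1626], [0.5618, -0.2021, 0.1604], [0.5628, -0.2008, 0.161]], [[0.5597, -0.2054, 0.1625], [0.561, -0.2042, 0.1623], [0.5625, -0.2031, 0.1619], [0.5642, -0.2021, 0.161]], [[0.5613, -0.2067, 0.1622], [0.5629, -0.2057, 0.1617], [0.5636, -0.2042, 0.1625], [0.566, -0.2035, 0.1606]]]Traceback (most recent call last):
  File "s.py", line 3, in <module>
    print(o["clock"].round(2),o["eef_pos"].round(4),"F",o["ft_force"].round(2),"T",o["ft_torque"].round(3),"tau6",o["tau"][5].round(3),"yaw",t.round(3),"j6",o["joint_pos"][5].round(3),o["grip_width"].round(4))
          ^^^^^^^^^^^^^^^^
AttributeError: 'float' object has no attribute 'round'
```

>>> drive_tool(slide=[[0,0,0],[0,0,0],[0,0,0.001],[0,0,0.001],[0,0,0.001],[0,0,0.002],[0,0,0.002],[0,0,0.0025]], rotation=[[0,0,0.125],[0,0,0.25],[0,0,0.375],[0,0,0.5],[0,0,0.625],[0,0,0.75],[0,0,0.875],[0,0,1.0]])

```text
clock: 29.7
eef_pos: [0.5179, -0.2067, 0.1686]
tool_rot: [-0.686, 0.727, -0.001, 0.0]
ft_force: [-0.3, 0.5, 5.1]
grip_width: 0.0304
grasp_force: 59.3
```

```bash
sed -i 's/o\["clock"\].round(2)/round(float(o["clock"]),2)/; s/t.round(3)/round(float(t),3)/; s/o\["grip_width"\].round(4)/round(float(o["grip_width"]),4)/' s.py; python3 s.py
```

```text
29.7 [ 0.5179 -0.2067  0.1686] F [-0.26  0.51  5.09] T [ 0.087 -0.086  0.004] tau6 -0.378 yaw -1.629 j6 -1.892 0.0304
```

>>> drive_tool(slide=[[0,0,0],[0,0,0],[0,0,0.001],[0,0,0.001],[0,0,0.001],[0,0,0.002],[0,0,0.002],[0,0,0.0025]], rotation=[[0,0,0.125],[0,0,0.25],[0,0,0.375],[0,0,0.5],[0,0,0.625],[0,0,0.75],[0,0,0.875],[0,0,1.0]])

```text
clock: 30.7
eef_pos: [0.5178, -0.2066, 0.168]
tool_rot: [-0.485, 0.875, -0.0, 0.0]
ft_force: [-0.3, 0.7, 5.8]
grip_width: 0.0302
grasp_force: 59.3
```

```bash
python3 s.py
python3 - <<'E'
from h import *
c=bot.camera("wrist");save("w7",c["image"][150:400,200:440]);np.savez("w7.npz",P=cloud(c),im=c["image"])
E
python3 s.py
```

```text
30.7 [ 0.5178 -0.2066  0.168 ] F [-0.3   0.67  5.75] T [ 0.128 -0.044  0.032] tau6 -0.378 yaw -2.129 j6 -1.392 0.0302
30.75 [ 0.5178 -0.2066  0.168 ] F [0.1  1.25 6.52] T [ 0.16  -0.062  0.096] tau6 0.183 yaw -2.13 j6 -1.391 0.0304
```

View pics/w7.png

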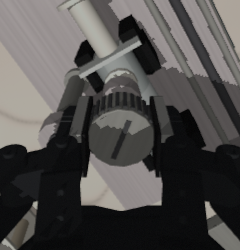

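The crop shows the head at (120,140), held between the pads, with its slot visible. To beat the sensor noise I'll average the torque over a few control periods.

```bash
cat > s.py <<'E'
from h import *
L=[]
for i in range(5):
    o=bot.get_obs(); L.append(np.r_[o["ft_force"],o["ft_torque"],o["tau"][5]]); 
    if i<4: bot.camera("wrist")
L=np.array(L);t=np.arctan2(*R.from_quat(o["tool_rot"]).as_matrix()[[1,0],0])
print(round(float(o["clock"]),2),o["eef_pos"].round(4),"F",L.mean(0)[:3].round(2),"Tz",L[:,5].round(3),"mean",L[:,5].mean().round(3),"tau6",L[:,6].round(2),"yaw",round(float(t),3),"j6",o["joint_pos"][5].round(3))
E
python3 s.py
```

```text
30.95 [ 0.5178 -0.2066  0.168 ] F [0.   0.92 5.65] Tz [ 0.096  0.067  0.015 -0.019  0.058] mean 0.043 tau6 [0.18 0.21 0.07 0.03 0.03] yaw -2.127 j6 -1.394
```

>>> drive_tool(slide=[[0,0,0],[0,0,0],[0,0,0.001],[0,0,0.001],[0,0,0.001],[0,0,0.002],[0,0,0.002],[0,0,0.002]], rotation=[[0,0,0.12],[0,0,0.24],[0,0,0.36],[0,0,0.48],[0,0,0.6],[0,0,0.72],[0,0,0.82],[0,0,0.9]])

```text
clock: 31.95
eef_pos: [0.5177, -0.2065, 0.1674]
tool_rot: [-0.278, 0.961, -0.0, 0.0]
ft_force: [0.5, 0.9, 4.9]
grip_width: 0.0301
grasp_force: 59.3
```

```bash
python3 s.py
```

```text
32.15 [ 0.5177 -0.2065  0.1674] F [0.27 0.67 5.46] Tz [ 0.044  0.072 -0.011  0.076  0.07 ] mean 0.05 tau6 [-0.22  0.13  0.15  0.05  0.03] yaw -2.577 j6 -0.944
```

>>> drive_tool(slide=[[0,0,0],[0,0,0],[0,0,0],[0,0,0],[0,0,0.001],[0,0,0.001],[0,0,0.001],[0,0,0.001]], rotation=[[0,0,0.06],[0,0,0.12],[0,0,0.18],[0,0,0.24],[0,0,0.3],[0,0,0.36],[0,0,0.4],[0,0,0.4]])

```text
clock: 33.15
eef_pos: [0.5177, -0.2065, 0.1672]
tool_rot: [-0.181, 0.983, -0.0, 0.0]
ft_force: [0.5, 1.6, 5.8]
grip_width: 0.0301
grasp_force: 59.3
```

```bash
python3 s.py
```

```text
33.35 [ 0.5177 -0.2065  0.1671] F [0.18 1.01 5.71] Tz [0.041 0.099 0.04  0.025 0.071] mean 0.055 tau6 [0.06 0.03 0.03 0.03 0.03] yaw -2.777 j6 -0.744
```

>>> drive_tool(slide=[[0,0,0],[0,0,0],[0,0,0],[0,0,0],[0,0,0.001],[0,0,0.001],[0,0,0.001],[0,0,0.001]], rotation=[[0,0,0.06],[0,0,0.12],[0,0,0.18],[0,0,0.24],[0,0,0.3],[0,0,0.36],[0,0,0.4],[0,0,0.4]])

```text
clock: 34.35
eef_pos: [0.5177, -0.2064, 0.1669]
tool_rot: [-0.082, 0.997, -0.0, 0.0]
ft_force: [0.2, 1.6, 5.7]
grip_width: 0.0303
grasp_force: 59.4
```

```bash
python3 s.py
```

```text
34.55 [ 0.5177 -0.2064  0.1669] F [0.05 1.01 5.84] Tz [ 0.029  0.024  0.081  0.003 -0.01 ] mean 0.025 tau6 [0.06 0.04 0.03 0.03 0.03] yaw -2.977 j6 -0.544
```

>>> drive_tool(slide=[[0,0,0],[0,0,0],[0,0,0],[0,0,0],[0,0,0.001],[0,0,0.001],[0,0,0.001],[0,0,0.001]], rotation=[[0,0,0.06],[0,0,0.12],[0,0,0.18],[0,0,0.24],[0,0,0.3],[0,0,0.36],[0,0,0.4],[0,0,0.4]])

```text
clock: 35.55
eef_pos: [0.5177, -0.2064, 0.1667]
tool_rot: [0.018, 1.0, 0.0, 0.0]
ft_force: [0.4, 1.6, 6.3]
grip_width: 0.03
grasp_force: 59.4
```

```bash
python3 s.py
```

```text
35.75 [ 0.5177 -0.2064  0.1667] F [0.59 1.26 6.17] Tz [0.056 0.05  0.027 0.039 0.01 ] mean 0.036 tau6 [0.06 0.04 0.03 0.03 0.03] yaw 3.106 j6 -0.344
```

>>> drive_tool(slide=[[0,0,0],[0,0,0],[0,0,0],[0,0,0],[0,0,0.001],[0,0,0.001],[0,0,0.001],[0,0,0.001]], rotation=[[0,0,0.06],[0,0,0.12],[0,0,0.18],[0,0,0.24],[0,0,0.3],[0,0,0.36],[0,0,0.4],[0,0,0.4]])

```text
clock: 36.75
eef_pos: [0.5178, -0.2063, 0.1664]
tool_rot: [0.117, 0.993, 0.0, 0.0]
ft_force: [0.9, 0.7, 6.0]
grip_width: 0.0303
grasp_force: 59.4
```

```bash
python3 s.py
```

```text
36.95 [ 0.5178 -0.2063  0.1664] F [0.26 0.92 6.09] Tz [0.034 0.059 0.032 0.002 0.013] mean 0.028 tau6 [0.06 0.04 0.03 0.03 0.03] yaw 2.906 j6 -0.144
```

>>> drive_tool(slide=[[0,0,0],[0,0,0],[0,0,0],[0,0,0],[0,0,0.001],[0,0,0.001],[0,0,0.001],[0,0,0.001]], rotation=[[0,0,0.06],[0,0,0.12],[0,0,0.18],[0,0,0.24],[0,0,0.3],[0,0,0.36],[0,0,0.4],[0,0,0.4]])

```text
clock: 37.95
eef_pos: [0.5178, -0.2063, 0.1662]
tool_rot: [0.216, 0.976, 0.0, 0.0]
ft_force: [0.6, 1.7, 6.1]
grip_width: 0.0301
grasp_force: 59.3
```

```bash
python3 s.py
```

```text
38.15 [ 0.5178 -0.2063  0.1662] F [0.56 1.68 6.05] Tz [0.066 0.004 0.002 0.045 0.003] mean 0.024 tau6 [0.06 0.04 0.03 0.03 0.03] yaw 2.706 j6 0.056
```

>>> drive_tool(slide=[[0,0,0],[0,0,0],[0,0,0],[0,0,0],[0,0,0.001],[0,0,0.001],[0,0,0.001],[0,0,0.001]], rotation=[[0,0,0.06],[0,0,0.12],[0,0,0.18],[0,0,0.24],[0,0,0.3],[0,0,0.36],[0,0,0.4],[0,0,0.4]])

```text
clock: 39.15
eef_pos: [0.5178, -0.2063, 0.1659]
tool_rot: [0.312, 0.95, 0.0, 0.0]
ft_force: [0.8, 1.1, 4.6]
grip_width: 0.03
grasp_force: 59.3
```

```bash
python3 s.py
```

```text
39.35 [ 0.5178 -0.2063  0.1659] F [0.49 1.49 5.26] Tz [-0.    -0.014  0.094 -0.013 -0.004] mean 0.013 tau6 [0.06 0.04 0.03 0.03 0.03] yaw 2.506 j6 0.256
```

>>> drive_tool(slide=[[0,0,0],[0,0,0],[0,0,0],[0,0,0],[0,0,0.001],[0,0,0.001],[0,0,0.001],[0,0,0.001]], rotation=[[0,0,0.06],[0,0,0.12],[0,0,0.18],[0,0,0.24],[0,0,0.3],[0,0,0.36],[0,0,0.4],[0,0,0.4]])

```text
clock: 40.35
eef_pos: [0.5179, -0.2063, 0.1657]
tool_rot: [0.406, 0.914, 0.0, 0.0]
ft_force: [1.5, 2.3, 5.3]
grip_width: 0.0301
grasp_force: 59.3
```

```bash
python3 s.py
```

```text
40.55 [ 0.5179 -0.2063  0.1657] F [0.73 1.96 5.41] Tz [0.06  0.031 0.047 0.065 0.026] mean 0.046 tau6 [0.06 0.03 0.03 0.03 0.03] yaw 2.306 j6 0.456
```

>>> drive_tool(slide=[[0,0,0],[0,0,0],[0,0,0],[0,0,0],[0,0,0.001],[0,0,0.001],[0,0,0.001],[0,0,0.001]], rotation=[[0,0,0.06],[0,0,0.12],[0,0,0.18],[0,0,0.24],[0,0,0.3],[0,0,0.36],[0,0,0.4],[0,0,0.4]])

```text
clock: 41.55
eef_pos: [0.518, -0.2063, 0.1655]
tool_rot: [0.495, 0.869, 0.0, 0.001]
ft_force: [0.9, 0.6, 5.8]
grip_width: 0.0307
grasp_force: 59.4
```

```bash
python3 s.py
python3 - <<'E'
from h import *
a=np.load("w7.npz")["im"]; c=bot.camera("wrist");b=c["image"]
def slot(im):
    g=cv2.cvtColor(im,cv2.COLOR_RGB2GRAY)[270:312,298:342].astype(float); 
    v,u=np.nonzero(g<np.percentile(g,12)); pc=np.cov(u,v); w,V=np.linalg.eigh(pc); return np.degrees(np.arctan2(V[1,1],V[0,1]))%180,w,u.mean(),v.mean()
print(slot(a),slot(b))
E
```

```text
41.75 [ 0.5179 -0.2063  0.1655] F [0.45 1.25 5.24] Tz [0.02  0.028 0.075 0.019 0.032] mean 0.035 tau6 [0.07 0.04 0.04 0.04 0.04] yaw 2.106 j6 0.656
(np.float64(112.15793148233608), array([  3.09169507, 115.08758452]), np.float64(21.178899082568808), np.float64(22.339449541284402)) (np.float64(116.17415249520796), array([ 11.11572848, 125.1468783 ]), np.float64(24.534031413612567), np.float64(14.057591623036648))
```

>>> drive_tool(slide=[[0,0,0],[0,0,0],[0,0,0],[0,0,0],[0,0,0.001],[0,0,0.001],[0,0,0.001],[0,0,0.001]], rotation=[[0,0,0.05],[0,0,0.1],[0,0,0.15],[0,0,0.2],[0,0,0.25],[0,0,0.28],[0,0,0.3],[0,0,0.3]])

```text
clock: 42.8
eef_pos: [0.518, -0.2063, 0.1653]
tool_rot: [0.559, 0.829, 0.0, 0.001]
ft_force: [0.3, 1.8, 6.6]
grip_width: 0.0304
grasp_force: 59.4
```

```bash
python3 s.py
```

```text
43.0 [ 0.518  -0.2063  0.1654] F [-0.02  1.62  6.54] Tz [0.024 0.027 0.046 0.015 0.058] mean 0.034 tau6 [0.07 0.05 0.05 0.05 0.05] yaw 1.956 j6 0.806
```

>>> drive_tool(slide=[[0,0,0],[0,0,0],[0,0,0],[0,0,0],[0,0,0.001],[0,0,0.001],[0,0,0.001],[0,0,0.001]], rotation=[[0,0,0.06],[0,0,0.12],[0,0,0.18],[0,0,0.24],[0,0,0.3],[0,0,0.36],[0,0,0.4],[0,0,0.4]])

```text
clock: 44.0
eef_pos: [0.518, -0.2064, 0.1652]
tool_rot: [0.639, 0.769, 0.0, 0.001]
ft_force: [0.4, 1.1, 7.4]
grip_width: 0.0298
grasp_force: 59.5
```

```bash
python3 s.py
```

```text
44.2 [ 0.518  -0.2063  0.1652] F [0.38 1.44 7.13] Tz [0.077 0.088 0.068 0.092 0.044] mean 0.074 tau6 [0.09 0.07 0.06 0.06 0.06] yaw 1.756 j6 1.006
```

>>> drive_tool(slide=[[0,0,0],[0,0,0],[0,0,0],[0,0,0],[0,0,0],[0,0,0.0005],[0,0,0.0005],[0,0,0.0005]], rotation=[[0,0,0.03],[0,0,0.07],[0,0,0.1],[0,0,0.13],[0,0,0.16],[0,0,0.19],[0,0,0.2],[0,0,0.2]])

```text
clock: 45.2
eef_pos: [0.518, -0.2064, 0.1652]
tool_rot: [0.676, 0.737, 0.0, 0.001]
ft_force: [0.3, 1.0, 7.5]
grip_width: 0.0303
grasp_force: 59.5
```

```bash
python3 s.py
```

```text
45.4 [ 0.518  -0.2064  0.1652] F [0.29 1.65 7.49] Tz [0.104 0.058 0.15  0.148 0.14 ] mean 0.12 tau6 [0.09 0.08 0.08 0.08 0.08] yaw 1.656 j6 1.106
```

>>> drive_tool(slide=[[0,0,0],[0,0,0],[0,0,0],[0,0,0],[0,0,0],[0,0,0],[0,0,0],[0,0,0]], rotation=[[0,0,0.02],[0,0,0.04],[0,0,0.06],[0,0,0.08],[0,0,0.1],[0,0,0.11],[0,0,0.12],[0,0,0.12]])

```text
clock: 46.4
eef_pos: [0.518, -0.2064, 0.1651]
tool_rot: [0.698, 0.716, 0.0, 0.001]
ft_force: [-0.2, 1.6, 7.1]
grip_width: 0.0303
grasp_force: 59.5
```

```bash
python3 s.py
```

```text
46.6 [ 0.518  -0.2064  0.1652] F [0.14 1.57 6.99] Tz [0.049 0.101 0.079 0.077 0.046] mean 0.07 tau6 [0.09 0.09 0.09 0.09 0.09] yaw 1.596 j6 1.166
```

>>> drive_tool(slide=[[0,0,0],[0,0,0],[0,0,0],[0,0,0],[0,0,0],[0,0,0.0005],[0,0,0.0005],[0,0,0.0005]], rotation=[[0,0,0.03],[0,0,0.07],[0,0,0.1],[0,0,0.13],[0,0,0.16],[0,0,0.19],[0,0,0.2],[0,0,0.2]])

```text
clock: 47.6
eef_pos: [0.518, -0.2063, 0.1651]
tool_rot: [0.733, 0.68, 0.001, 0.001]
ft_force: [0.1, 2.0, 8.0]
grip_width: 0.0301
grasp_force: 59.5
```

```bash
python3 s.py
```

```text
47.8 [ 0.518  -0.2063  0.1651] F [0.14 1.47 7.57] Tz [0.089 0.203 0.079 0.106 0.101] mean 0.116 tau6 [0.11 0.1  0.1  0.1  0.1 ] yaw 1.496 j6 1.266
```

>>> drive_tool(slide=[[0,0,0],[0,0,0],[0,0,0],[0,0,0],[0,0,0.0005],[0,0,0.0005],[0,0,0.0005],[0,0,0.0005]], rotation=[[0,0,0.03],[0,0,0.07],[0,0,0.1],[0,0,0.13],[0,0,0.16],[0,0,0.19],[0,0,0.2],[0,0,0.2]])

```text
clock: 48.8
eef_pos: [0.5181, -0.2063, 0.165]
tool_rot: [0.766, 0.643, 0.001, 0.001]
ft_force: [0.4, 1.3, 8.1]
grip_width: 0.0301
grasp_force: 59.6
```

```bash
python3 s.py
python3 - <<'E'
from h import *
P0=np.load("w7.npz");a=P0["im"]; c=bot.camera("wrist");b=c["image"];P=cloud(c);save("w8",b[240:340,270:370])
for n,im in(("a",a),("b",b)):
    g=cv2.cvtColor(im,cv2.COLOR_RGB2GRAY)[262:322,290:350].astype(np.float32); np.save(n,g)
ga,gb=np.load("a.npy"),np.load("b.npy")
best=max((cv2.matchTemplate(cv2.warpAffine(gb,cv2.getRotationMatrix2D((30,30),th,1),(60,60)),ga[12:48,12:48],cv2.TM_CCOEFF_NORMED).max(),th) for th in range(-90,91,3));print(best)
for nm,Q in(("w7",P0["P"]),("now",P)):
    q=Q[255:325,285:355].reshape(-1,3);k=np.hypot(q[:,0]-.5176,q[:,1]+.206)<.012;q=q[k&(q[:,2]<.2)&(q[:,2]>.17)];print(nm,len(q),np.median(q[:,2]) if len(q) else '')
E
```

```text
49.0 [ 0.5181 -0.2064  0.1651] F [0.13 1.68 7.93] Tz [0.126 0.094 0.122 0.103 0.164] mean 0.122 tau6 [0.13 0.12 0.12 0.12 0.12] yaw 1.396 j6 1.366
(np.float32(0.40305832), 90)
w7 1746 0.19377317856063947
now 1795 0.190213096975538
```

>>> drive_tool(slide=[[0,0,0],[0,0,0],[0,0,0],[0,0,0],[0,0,0.0005],[0,0,0.0005],[0,0,0.0005],[0,0,0.0005]], rotation=[[0,0,0.03],[0,0,0.06],[0,0,0.09],[0,0,0.12],[0,0,0.15],[0,0,0.17],[0,0,0.18],[0,0,0.18]])

```text
clock: 50.05
eef_pos: [0.5181, -0.2063, 0.165]
tool_rot: [0.794, 0.608, 0.001, 0.001]
ft_force: [0.1, 1.5, 8.8]
grip_width: 0.0302
grasp_force: 59.6
```

```bash
python3 s.py
```

```text
50.25 [ 0.5181 -0.2063  0.165 ] F [0.16 1.76 8.3 ] Tz [0.254 0.245 0.265 0.242 0.285] mean 0.258 tau6 [0.23 0.23 0.23 0.23 0.23] yaw 1.307 j6 1.456
```

The torque jumped at about 1.3 N·m per rad, to about 0.24 N·m, and the head-to-arm gap is about 10 mm, so the screw is seated. Now I'll release and rise.

>>> drive_tool(slide=[[0,0,0],[0,0,0],[0,0,0],[0,0,0],[0,0,0],[0,0,0],[0,0,-0.02],[0,0,-0.06]], rotation=[[0,0,0],[0,0,0],[0,0,0],[0,0,0],[0,0,0],[0,0,0],[0,0,0],[0,0,0]], gripper=0.6)

```text
clock: 51.25
eef_pos: [0.5173, -0.2064, 0.1792]
tool_rot: [0.794, 0.608, -0.0, -0.0]
ft_force: [-0.0, 0.7, 1.0]
grip_width: 0.0514
grasp_force: 0.0
```

>>> drive_tool(slide=[[0,0,-0.06],[0,0,-0.14],[0,0,-0.24],[0,0,-0.34],[0,0,-0.42],[0,0,-0.47],[0,0,-0.48],[0,0,-0.48]], rotation=[[0,0,0],[0,0,0],[0,0,0],[0,0,0],[0,0,0],[0,0,0],[0,0,0],[0,0,0]])

```text
clock: 52.25
eef_pos: [0.5174, -0.2064, 0.2986]
tool_rot: [0.794, 0.608, -0.0, -0.0]
ft_force: [0.8, 0.7, 0.2]
grip_width: 0.0513
grasp_force: 0.0
```

Run:
```python
from h import *
o=bot.get_obs();print(o["clock"],o["eef_pos"],o["ft_force"])
c=bot.camera("wrist");save("fin",c["image"]);P=cloud(c)
k=(P[...,2]>.186)&(P[...,2]<.196)&(abs(P[...,0]-.517)<.03)&(abs(P[...,1]+.205)<.03);T=P[k]
print(len(T),np.median(T,axis=0),cv2.minEnclosingCircle((T[:,:2]*1000).astype(np.float32)))
for b in np.arange(-.18,-.1,.012):
    r=P[(abs(P[...,1]-b)<.002)&(abs(P[...,0]-.519)<.02)&(P[...,2]>.12)&(P[...,2]<.14)]
    if len(r)>3: print(round(b,3),np.percentile(r[:,2],97).round(4),r[:,0].min().round(4),r[:,0].max().round(4))
```

```text
52.25 [ 0.51735687 -0.20638184  0.29856671] [0.83314542 0.69441882 0.15121151]
1010 [ 0.51690365 -0.20620881  0.19027144] ((516.7053833007812, -207.42974853515625), 16.816431045532227)
-0.18 0.1301 0.5044 0.5307
-0.168 0.13 0.5046 0.5319
-0.156 0.1304 0.5051 0.5318
-0.144 0.1298 0.5056 0.5322
-0.132 0.13 0.5061 0.5331
-0.12 0.1303 0.5066 0.533
```

View pics/fin.png

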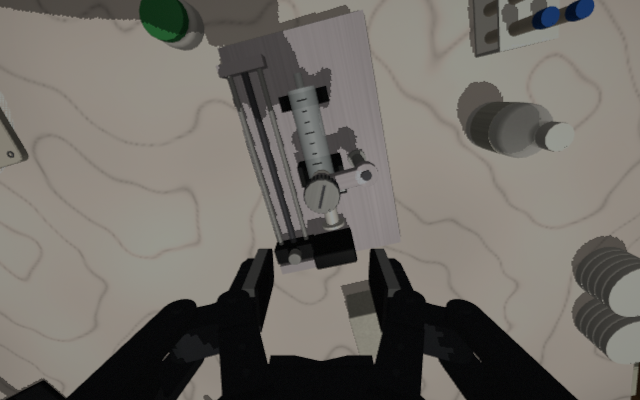

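The final view shows the arm closed, with its head at (322,195) over the barrel, the syringe level in both saddles, and the gripper clear. I'll hand it in.

```bash
python3 -c "
from workcell import bot
print(bot.job_done())"
```

```text
the job is handed in; nothing more can be done
None
```

I loaded the large syringe into the pump, swung the clamp arm to its stop and turned the thumbscrew until it seated, at about 0.25 N·m (top of the 0.1–0.25 range); the gripper is clear and the job was handed in at about 52 s, with no verdict returned.

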